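# Shut the test box and hold the splined start key home

### The job

Press the blue lid of the board test box down past its detent until it stays shut. Then take the red-handled splined key out of its black stand, turn it until its four teeth line up with the slots of the aluminium key port, slide it fully home with its flange flush on the port, and finish while still holding it there, pressed down against the port's spring: the test runs only as long as the key is held. Leave the mouse, the jar and the screwdriver where they are.

Things in the scene. Friction and masses are not known exactly. Their poses are not given: they have to be found in the camera images.
- test_box: Aluminium test box, 160 (its x) by 150 (its y) by 60 mm high, open at the top, fixed to the bench, a green circuit board inside. Origin: centre of its underside; z up; its front (the lid's free edge) is its -x side, its hinge is on the +x side.
- lid_hinge (a point): Middle of the lid's hinge line, at the far (+x) top edge of the test box, 60 mm above the bench. Its frame turns with the lid: the lid (160 x 150 x 8 mm plate, blue) reaches from here along its own -x, its upper face 8 mm above the hinge along its own z; hinge axis = its y.
- lid_edge (a point): Middle of the lid's free edge on its upper face, 160 mm from the hinge. With the lid shut it is 69 mm above the bench at the box's near (-x) side.
- lid (a joint): Lid angle in rad: 0 shut, starts ajar at 0.45 to 0.8, 1.0 at most; opens upwards. A stiff hinge lets it stay where it is left. It moves easily (under 4 N) until a spring roller detent at 0.09 to 0.05 rad, which takes about 12 N pressed down 105 mm from the hinge (8 N at the free edge); beyond it, under about 0.04 rad, the lid snaps to 0 and stays.
- start_unit: Grey start unit, 100 (x) by 90 (y) by 30 mm high, fixed to the bench; the key port stands on the centre of its top. Origin: centre of its underside.
- port: Key port: square aluminium block 50 x 50 x 40 mm on the start unit's centre, turned at some angle to it, origin at the centre of its underside. Its four slots run along its own +-x and +-y, parallel to its sides.
- port_mouth (a point): Centre of the port's mouth, on its top face, 70 mm above the bench; x, y as the port's, z up. A round bore (20 mm) with four slots 9 mm wide along +-x and +-y, reaching 16 mm from the centre, goes straight down; the key fits in four positions a quarter turn apart.
- plunger (a joint): Orange spring plunger (18 mm disc) at the bottom of the bore, its top 16 mm below the mouth when free (0). Joint value in m, grows as it is pushed down, 0.012 at most; 0.010 when the key is fully home. Spring: 3 N at first contact, 8 N at 0.010; it lifts the key out again if nobody presses it.
- key: Splined start key, loose, about 120 g (varies), upright in the stand's hole. Origin: centre of the underside of its round steel flange (44 mm diameter, 6 mm thick, just above the origin). On the flange a red flat grip bar: 36 mm along the key's x, 12 mm thick along its y, 6 to 40 mm above the origin. Fully home, the origin is at the port mouth.
- key_tip (a point): Foot of the key's stem, 26 mm below the key's origin. The stem is 18 mm in diameter with four round-nosed teeth, 7 mm wide, at the key's +-x and +-y (so the grip bar is in line with two of them), reaching 14.5 mm from the axis, from the flange down to 25 mm below it.
- stand: Black plastic key stand, fixed block 80 x 80 x 40 mm with a round 33 mm hole in the middle, on whose rim the key's flange rests at 40 mm above the bench. Origin: centre of its underside. Stand and start unit may have swapped places.
- mouse: Black and grey computer mouse, 105 x 60 x 34 mm, loose; leave it alone. Origin: centre of its underside.
- jar: Small amber parts jar with white cap, 50 mm diameter, 60 mm high, loose; leave it alone. Origin: centre of its underside.
- driver: Screwdriver with yellow handle, 170 mm long along its x, lying on the bench, loose; leave it alone.

How it is judged:
By the outcome, as a careful person would: the job done as asked, in the order asked, and still so for the second after the job is handed in, while the arm keeps its last pose, push and grip.
It also fails if it takes over 45 s, if anything falls off the work surface, if the arm or the gripper's body presses on something with over 40 N, if the wrist force passes 120 N, or if a joint passes its speed limit or range.

### The arm

A 6-joint arm with a two-finger parallel gripper is mounted at the origin on the work surface. World frame = base frame: x ahead of the robot, y to its left, z up, the work surface at z = 0. Lengths are in m, angles in rad, forces in N, time in s.
With the tool pointing down it reaches from about 0.325 to 0.75 m from the base axis. Payload 7.6 kg.
Tool frame: the origin (TCP) lies at the centre of the arm's flange, where the gripper is bolted on; the fingertips stand 173 mm ahead of it and the grasp point (between the pads) lies 155 mm ahead of it; z points along the fingers, y is the line along which they close (so a half turn about z gives the same grasp; the last joint's range is limited). The gripper opens to 85 mm and grips with 20 to 120 N. Pads are 22 mm wide; open, the fingers measure 114 mm over their backs; the gripper's body (76 mm by 85 mm) begins 54 mm behind the grasp point. The pads swing forward as they close: fully open they stand 13 mm farther back than shut.
Start: joints at [1.216, 0.052, 1.401, -0, 1.689, -0.07], TCP at [0.147, 0.504, 0.405] pointing down, gripper open.
Joint ranges: [-2.9, 2.9], [-0.91, 2.17], [0.12, 2.37], [-1.06, 4.2], [0.26, 2.73], [-2.93, 2.93]. Speed limits (rad/s): [2.57, 2.57, 3.01, 3.14, 3.14, 3.14].

### API

Orientations are given as a unit quaternion [x, y, z, w].
In Python, from workcell import r gives the robot as it stands.
- The arm moves only by the tool move_tool, called after "Emit:" in YAML: its name, and indented under it one key for each argument. Schema: {"type":"object","properties":{"steps":{"type":"array","items":{"type":"object","properties":{"x":{"type":"number"},"y":{"type":"number"},"z":{"type":"number"},"wx":{"type":"number"},"wy":{"type":"number"},"wz":{"type":"number"}},"additionalProperties":false},"minItems":1,"maxItems":5},"jaw":{"type":"number"},"force":{"type":"number"},"only":{"type":"string"},"quiet":{"type":"boolean"},"lines":{"type":"string"}},"required":["steps"],"additionalProperties":false}. steps is a list of rows, 1 to 5 of them, each an object with the fields x, y, z (the shift in m), wx, wy, wz (a rotation vector in rad); a field left out counts as zero; each row shifts and turns the commanded pose from where the row before left it, along the tool's axes as they then stand; what a row does not reach is not made up. A row lasts 1/12 s, in which the tool goes at most 0.0417 m and 0.125 rad, less where a joint would pass 70% of its speed; a pose out of reach is approached as far as the arm can. jaw is the finger opening in m, set as the call begins (left out keeps the last). The fingers move at their own pace and stop on an object; force is the grip in N (left out, the last holds). Time passes only in rows, so rows that do not move let the fingers close. The tool returns the time, the measured TCP pose, the force, the opening and the grip force at its end. only (a regular expression) keeps the lines of the reply that match it, lines (a string "A,B") keeps lines A to B, and quiet returns only ok. Input that does not fit is refused with a message, and nothing moves.
- r.sense(): the state, without advancing time (a new reading comes with each control period).
- r.get_image(name): name is "scene" or "top"; returns the picture (420x560x3 uint8, blue, green, red); there is no depth.
- r.get_calibration(name): a dict with "intrinsics" (3x3 intrinsics, pixels), "pose" (4x4, takes a point from camera to world coordinates). Camera axes: x right, y down, z forward; pixel columns grow to the right and rows downward; lengths in m; the calibration is good to about 2 mm. A picture is of the moment at which its call begins. get_calibration takes no time and is no camera call.
- r.sign_off(): hands the job in; it is judged then, once.
The state is a dict: "time_s": time; "joint_positions": joint angles; "dq": joint speeds; "joint_efforts": joint torques, N m; "eef_pos": TCP position; "orientation": TCP orientation; "contact_force": force on the tool from outside, world axes, zero at the start; "moment": the same for the moment, N m; "gripper_width": finger opening in m; "gripper_force": force on a finger pad.
Only numpy, scipy, OpenCV 4.12 (cv2) and the standard library are available. Lean on these libraries where they do the work, as an engineer would, in place of code of your own. Each camera call takes 0.05 s, during which the arm holds its last target. There are 200 camera calls.

## Working session

There is one attempt and no reset: what is moved stays moved. The work goes in short steps, Python scripts to look and compute and a tool call to move; the robot and the scene stay as the last step left them, time stands still between calls to the robot, and variables do not carry over. Pictures are saved under pics/ and viewed, at most 10 in all, crops included, and the job is handed in when it is done.

```bash
ls; mkdir -p pics
```

Run:
```python
from workcell import r
import cv2
for n in("scene","top"):
    cv2.imwrite(f"pics/{n}0.png",r.get_image(n)); c=r.get_calibration(n); print(n,c["intrinsics"],c["pose"])
print(r.sense())
```

```text
pics
workcell.py
scene [[406.2750061    0.         276.8464843 ]
 [  0.         406.2750061  205.95808054]
 [  0.           0.           1.        ]] [[ 0.36602048  0.7220502  -0.58708817  1.15213767]
 [ 0.93057612 -0.27886066  0.23720206 -0.17921634]
 [ 0.007556   -0.63315104 -0.77399138  0.85663708]
 [ 0.          0.          0.          1.        ]]
top [[530.93305682   0.         279.60825981]
 [  0.         530.93305682 203.18752121]
 [  0.           0.           1.        ]] [[-0.01880434 -0.98716232  0.15860944  0.4082667 ]
 [-0.99981893  0.01810362 -0.00586173  0.04103125]
 [ 0.00291507 -0.15869095 -0.987324    1.11973791]
 [ 0.          0.          0.          1.        ]]
{'time_s': 0.1, 'joint_positions': array([ 1.21569303e+00,  5.27750599e-02,  1.40164025e+00,  3.18667625e-06,
        1.68860534e+00, -7.02723059e-02]), 'dq': array([-0.00078612, -0.00049551, -0.00267122,  0.00081563, -0.00163695,
        0.00042736]), 'joint_efforts': array([ 2.14329411e-03, -3.82582390e+01, -3.60985100e+01, -4.07375501e-05,
        4.76692541e-03,  2.88792614e-05]), 'eef_pos': array([0.14747627, 0.50383115, 0.40394719]), 'orientation': array([ 1.41934345e-01,  9.89875816e-01, -6.97573145e-04, -1.52262594e-04]), 'contact_force': array([ 0.16761758,  0.95681139, -0.16446818]), 'moment': array([ 0.00248405, -0.01457138, -0.01160473]), 'gripper_force': 0.0, 'gripper_width': 0.08543124109434323}
```

View pics/scene0.png

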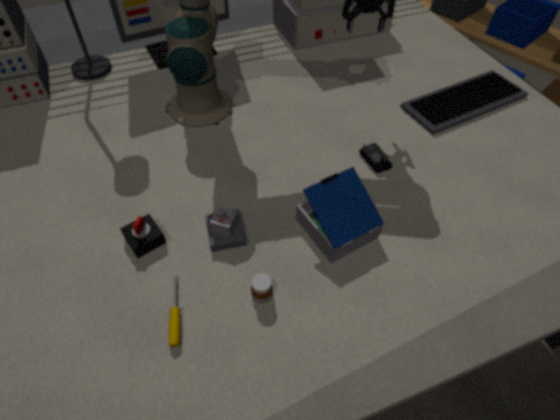

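View pics/top0.png

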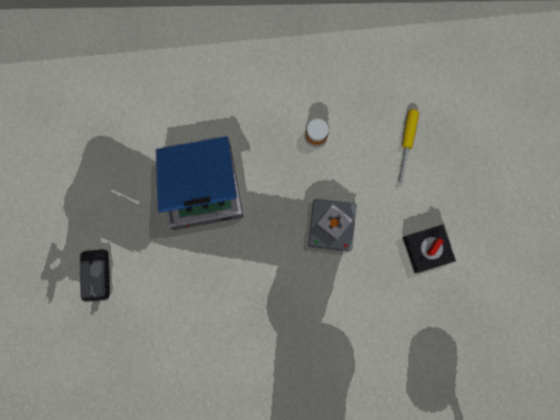

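Scene: blue lid ajar on the box (top view ~200,185), port at (335,222), key in its stand at (432,247), mouse (95,275), jar (317,131), driver (408,140). I'll measure with masks and enlarge.

Create h.py:
```python
import numpy as np, cv2
from workcell import r
def cast(n,uv,z):
    c=r.get_calibration(n);K=np.array(c["intrinsics"]);P=np.array(c["pose"])
    uv=np.atleast_2d(uv).astype(float)
    d=(P[:3,:3]@np.linalg.inv(K)@np.c_[uv,np.ones(len(uv))].T).T
    return P[:3,3]+d*((z-P[2,3])/d[:,2])[:,None]
def proj(n,p):
    c=r.get_calibration(n);K=np.array(c["intrinsics"]);P=np.array(c["pose"])
    q=(np.atleast_2d(p)-P[:3,3])@P[:3,:3]@K.T
    return q[:,:2]/q[:,2:]
def tri(u1,u2):
    A=[];b=[]
    for n,u in(("top",u1),("scene",u2)):
        o=np.array(r.get_calibration(n)["pose"])[:3,3];d=cast(n,u,0)[0]-o;d/=np.linalg.norm(d)
        M=np.eye(3)-np.outer(d,d);A.append(M);b.append(M@o)
    return np.linalg.lstsq(np.vstack(A),np.hstack(b),rcond=None)[0]
def rect(m):
    cs,_=cv2.findContours(m.astype(np.uint8),cv2.RETR_EXTERNAL,cv2.CHAIN_APPROX_NONE)
    c=max(cs,key=cv2.contourArea);return c[:,0],cv2.contourArea(c)
```

Run:
```python
from h import *
t=cv2.imread("pics/top0.png");s=cv2.imread("pics/scene0.png")
def crop(im,x,y,w,h,k): return cv2.resize(im[y:y+h,x:x+w],None,fx=k,fy=k,interpolation=cv2.INTER_NEAREST)
a=crop(t,300,192,66,50,6);b=crop(t,398,222,66,50,6);c=crop(t,140,132,132,100,3);d=crop(s,290,160,132,100,3)
cv2.imwrite("pics/c0.png",np.vstack([np.hstack([a,b]),np.hstack([c,d])]))
for n,im in(("top",t),("scene",s)):
    B,G,R=[im[...,i].astype(int) for i in range(3)]
    hsv=cv2.cvtColor(im,cv2.COLOR_BGR2HSV)
    ms={"red":(R>90)&(G<50)&(B<50),"orange":(R>120)&(G>40)&(G<120)&(B<50),"blue":(B>70)&(R<50)&(B>1.6*G),"yellow":(R>120)&(G>90)&(B<60)}
    for k,m in ms.items():
        m=m.astype(np.uint8)
        if n=="scene": m[:120]=0; m[:,440:]=0
        if m.sum()<5: print(n,k,"none");continue
        p,A=rect(m);q=cv2.minAreaRect(p);print(n,k,A,np.round(q[0],1),np.round(q[1],1),round(q[2],1),np.round(cv2.boxPoints(q),1).tolist(), cv2.approxPolyDP(p,4,True)[:,0].tolist())
```

```text
top red 72.0 [435.9 247.1] [ 5.5 19.1] 33.7 [[428.29998779296875, 253.5], [438.8999938964844, 237.60000610351562], [443.5, 240.6999969482422], [432.8999938964844, 256.6000061035156]] [[441, 239], [429, 254]]
top orange 7.5 [407.6 124.8] [ 1.8 30.8] 13.1 [[403.29998779296875, 139.60000610351562], [410.29998779296875, 109.5999984741211], [412.0, 110.0], [405.0, 140.0]] [[412, 110], [405, 140]]
top blue 4194.5 [193.  174.2] [61.9 79.2] 80.2 [[148.6999969482422, 150.5], [226.8000030517578, 137.0], [237.3000030517578, 198.0], [159.3000030517578, 211.5]] [[226, 138], [157, 151], [160, 211], [183, 207], [182, 201], [209, 195], [211, 201], [235, 197]]
top yellow 293.5 [410.9 128. ] [ 9.2 38. ] 11.3 [[402.70001220703125, 145.6999969482422], [410.1000061035156, 108.4000015258789], [419.20001220703125, 110.19999694824219], [411.70001220703125, 147.5]] [[413, 109], [404, 142], [409, 147], [418, 114]]
scene red 24.0 [136.9 221.1] [ 3.3 11.4] 33.7 [[132.39999389648438, 224.89999389648438], [138.6999969482422, 215.5], [141.5, 217.3000030517578], [135.1999969482422, 226.8000030517578]] [[141, 217], [134, 226]]
scene orange 168.0 [173.  324.5] [35.  6.] 90.0 [[170.0, 307.0], [176.0, 307.0], [176.0, 342.0], [170.0, 342.0]] [[175, 307], [170, 342], [175, 339]]
scene blue none
scene yellow 169.0 [173.  324.5] [35.  6.] 90.0 [[170.0, 307.0], [176.0, 307.0], [176.0, 342.0], [170.0, 342.0]] [[175, 307], [170, 342], [175, 339]]
```

View pics/c0.png

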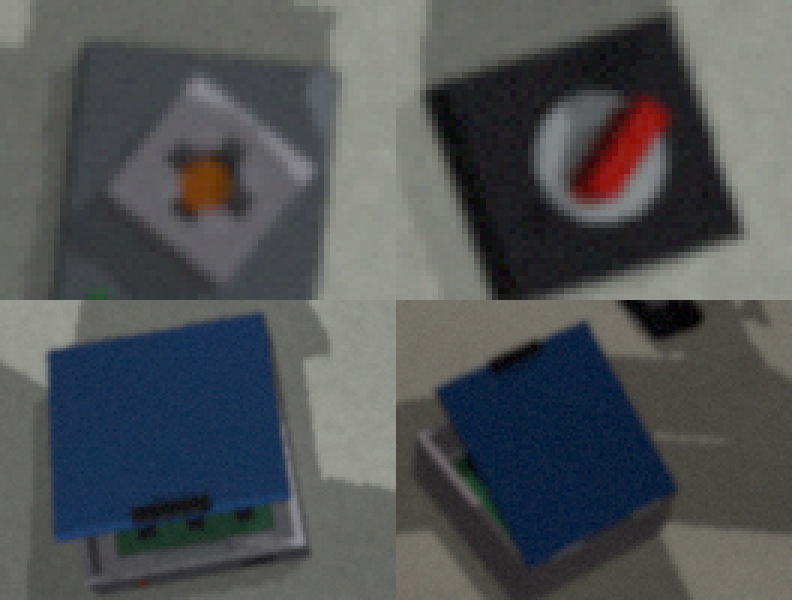

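Run:
```python
from h import *
t=cv2.imread("pics/top0.png")
f=tri((236.7,198),(303.7,190));g=tri((157.3,211.3),(353.7,167.3));h1=tri((227.3,137),(334.7,248.3));h2=tri((156,149.3),(383,223.3))
for p in(f,g,h1,h2):print(np.round(p,3))
e=(f+g)/2;h=(h1+h2)/2;print("edge",e,"hinge",h,"ang",np.arctan2(e[2]-h[2],np.hypot(*(h-e)[:2])),"yaw",np.arctan2(*(h-e)[1::-1]),np.linalg.norm(e-h))
k=4;
def up(x,y,w,hh):return cv2.resize(t[y:y+hh,x:x+w],None,fx=k,fy=k,interpolation=cv2.INTER_CUBIC)
def back(p,x,y):return (np.asarray(p,float)+.5)/k-.5+[x,y]
# key
im=up(398,222,66,50).astype(int);B,G,R=im[...,0],im[...,1],im[...,2]
red=(R>75)&(R>2*G)
p,A=rect(red);q=cv2.minAreaRect(p);bp=back(cv2.boxPoints(q),398,222)
w=cast("top",bp,.08);print("bar",w.mean(0),np.round(w,4).tolist())
mid=cast("top",back(p.mean(0),398,222),.075);print(mid)
yy,xx=np.indices(red.shape);fl=((G>80)|red)&(np.hypot(xx-136,yy-105)<62)
p,A=rect(fl);(c,ax,a)=cv2.fitEllipse(p);print("flange",A,back(c,398,222),ax,cast("top",back(c,398,222),.046))
blk=(im.max(2)<60)|fl|red
p,A=rect(cv2.morphologyEx(blk.astype(np.uint8),cv2.MORPH_CLOSE,np.ones((15,15))));bp=back(cv2.boxPoints(cv2.minAreaRect(p)),398,222);w=cast("top",bp,.04);print("stand",w.mean(0),np.round(w,3).tolist())
# port
im=up(300,192,66,50).astype(int);B,G,R=im[...,0],im[...,1],im[...,2]
m=(R>=B-4)&(R>80)&(np.hypot(*np.indices(R.shape)[::-1]-np.array([140,120])[:,None,None])<85)
m=cv2.morphologyEx(m.astype(np.uint8),cv2.MORPH_OPEN,np.ones((5,5)))
p,A=rect(m);bp=back(cv2.boxPoints(cv2.minAreaRect(p)),300,192);w=cast("top",bp,.07);print("port",w.mean(0),np.round(w,4).tolist(),[np.linalg.norm(w[i]-w[i-1])for i in range(4)],np.degrees(np.arctan2(*(w[1]-w[0])[1::-1])))
og=(R>110)&(R>1.7*B)
p,A=rect(og);c,ax,a=cv2.fitEllipse(p);print("plunger",cast("top",back(c,300,192),.054),A)
corn=back(np.array([[200,75],[315,170],[220,283],[107,190]])/6*4,300,192);w=cast("top",corn,.07);print("eye",w.mean(0),np.round(w,4).tolist(),[np.degrees(np.arctan2(*(w[i]-w[i-1])[1::-1]))%90 for i in range(4)])
im2=np.hstack([m*255,og*255,red*255,fl*255]).astype(np.uint8);cv2.imwrite("pics/m.png",cv2.resize(im2,(792,150)))
```

```text
[0.579 0.118 0.132]
[0.556 0.266 0.133]
[0.718 0.141 0.065]
[0.695 0.286 0.063]
edge [0.56764178 0.19218192 0.13245896] hinge [0.70620155 0.21341659 0.06385141] ang 0.45515879480912597 yaw 0.15206966178646886 0.1560663882868024
bar [ 0.48265539 -0.26902261  0.08      ] [[0.471, -0.251, 0.08], [0.5024, -0.277, 0.08], [0.4942, -0.287, 0.08], [0.463, -0.2611, 0.08]]
[[ 0.48342047 -0.27039729  0.075     ]]
flange 4797.5 [432.51271439 247.58558464] (79.09986877441406, 89.13671112060547) [[ 0.48413926 -0.27288612  0.046     ]]
stand [ 0.48205049 -0.26657896  0.04      ] [[0.508, -0.214, 0.04], [0.534, -0.299, 0.04], [0.455, -0.319, 0.04], [0.43, -0.235, 0.04]]
port [ 0.53403311 -0.06996466  0.07      ] [[0.545, -0.0609, 0.07], [0.5446, -0.0798, 0.07], [0.5231, -0.079, 0.07], [0.5234, -0.0601, 0.07]] [np.float64(0.02154606932531301), np.float64(0.018949703448243004), np.float64(0.021548192860035637), np.float64(0.01888847455975937)] -91.05543101359319
plunger [[ 0.53764568 -0.07253806  0.054     ]] 329.5
eye [ 0.53795589 -0.07425548  0.07      ] [[0.573, -0.072, 0.07], [0.5404, -0.1091, 0.07], [0.5034, -0.0762, 0.07], [0.535, -0.0398, 0.07]] [np.float64(49.75770262975856), np.float64(48.65655433579724), np.float64(48.35846183758349), np.float64(49.032492995538284)]
```

View pics/m.png

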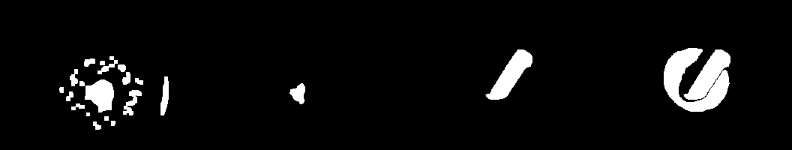

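Mask view: the key masks (bar, flange) are good and the port mask is poor, so I'm using its corners read by eye. The port comes out at (0.538,-0.074) at 49°, the key at about (0.4835,-0.271) at -39.6°, and the lid at 0.455 rad. Lid first, with closed fingers.

Create d.py:
```python
import sys,numpy as np
from scipy.spatial.transform import Rotation as Ro
from workcell import r
s=r.sense();R=Ro.from_quat(s["orientation"]);p=np.array(s["eef_pos"])
t=[float(v) for v in sys.argv[1:4]]
print("tool delta",np.round(R.inv().apply(np.array(t)-p),4),end=" ")
yx=R.apply([0,1,0]);yaw=np.degrees(np.arctan2(yx[1],yx[0]));print("y-axis yaw",round(yaw,2),"tilt",np.round(R.apply([0,0,1]),4))
if len(sys.argv)>4:
    d=(float(sys.argv[4])-yaw+90)%180-90; print("rz needed",round(-np.radians(d),4), "q6",s["joint_positions"][5])
```

```text
(no output)
```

Emit:
move_tool:
  steps:
    - {"x":-0.0342,"y":-0.0114}
    - {"x":-0.0342,"y":-0.0114}
    - {"x":-0.0342,"y":-0.0114}
    - {"x":-0.0342,"y":-0.0114}
    - {"x":-0.0342,"y":-0.0114}
  jaw: 0
  force: 20

```text
time_s: 0.52
eef_pos: [0.2966, 0.3999, 0.4044]
orientation: [0.142, 0.99, -0.0, -0.0]
contact_force: [1.2, -0.4, 0.1]
gripper_width: 0.0259
gripper_force: 0.0
```

Emit:
move_tool:
  steps:
    - {"x":-0.0342,"y":-0.0114}
    - {"x":-0.0342,"y":-0.0114}
    - {"x":-0.0342,"y":-0.0114}
    - {"x":-0.0342,"y":-0.0114}
    - {"x":-0.0342,"y":-0.0114}

```text
time_s: 0.93
eef_pos: [0.4449, 0.297, 0.4043]
orientation: [0.142, 0.99, -0.0, -0.0]
contact_force: [0.1, 0.7, 0.1]
gripper_width: 0.0001
gripper_force: 0.0
```

Emit:
move_tool:
  steps:
    - {"x":-0.0342,"y":-0.0114}
    - {"x":-0.0342,"y":-0.0114}
    - {"x":-0.0342,"y":-0.0114}
    - {"x":-0.0342,"y":-0.0114}
    - {"x":-0.0342,"y":-0.0114}

```text
time_s: 1.35
eef_pos: [0.5931, 0.1943, 0.4041]
orientation: [0.142, 0.99, -0.0, -0.0]
contact_force: [0.5, 0.2, 0.6]
gripper_width: 0.0001
gripper_force: 0.0
```

```bash
python3 d.py .592 .196 .313
```

```text
tool delta [0.0014 0.0014 0.0911] y-axis yaw 73.68 tilt [-9.e-04 -1.e-04 -1.e+00]
```

Emit:
move_tool:
  steps:
    - {"z":0.03}
    - {"z":0.03}
    - {"z":0.025}
    - {"z":0.015}
    - {"z":0.015}

```text
time_s: 1.77
eef_pos: [0.5916, 0.1954, 0.2876]
orientation: [0.142, 0.99, -0.0, -0.001]
contact_force: [-0.4, -0.1, 2.9]
gripper_width: -0.0003
gripper_force: 0.9
```

Emit:
move_tool:
  steps:
    - {"z":0.012}
    - {"z":0.01}
    - {"z":0.008}
    - {"z":0.005}

```text
time_s: 2.1
eef_pos: [0.5917, 0.1957, 0.2538]
orientation: [0.142, 0.99, -0.0, -0.0]
contact_force: [-1.6, -0.7, 2.4]
gripper_width: 0.0003
gripper_force: 0.7
```

Emit:
move_tool:
  steps:
    - {"z":0.004}
    - {"z":0.004}
    - {"z":0.003}

```text
time_s: 2.35
eef_pos: [0.592, 0.1957, 0.2444]
orientation: [0.142, 0.99, 0.0, 0.001]
contact_force: [0.7, -0.1, 0.3]
gripper_width: 0.0003
gripper_force: 0.0
```

Emit:
move_tool:
  steps:
    - {"z":0.002}
    - {"z":0.002}

```text
time_s: 2.52
eef_pos: [0.5919, 0.1957, 0.2416]
orientation: [0.142, 0.99, 0.0, 0.001]
contact_force: [-9.4, -2.9, 21.1]
gripper_width: -0.0002
gripper_force: 10.4
```

Emit:
move_tool:
  steps:
    - {"z":0.0015}
    - {}

```text
time_s: 2.68
eef_pos: [0.5919, 0.1957, 0.2416]
orientation: [0.142, 0.99, 0.0, 0.001]
contact_force: [-10.4, -2.7, 18.3]
gripper_width: 0.0003
gripper_force: 9.2
```

Emit:
move_tool:
  steps:
    - {"z":-0.03}
    - {"z":-0.04}
    - {"z":-0.04}
    - {"z":-0.02}
    - {}
  jaw: 0.085

```text
time_s: 3.1
eef_pos: [0.5921, 0.1957, 0.3756]
orientation: [0.142, 0.99, 0.002, 0.005]
contact_force: [0.9, 0.2, 0.7]
gripper_width: 0.0607
gripper_force: 0.0
```

Run:
```python
from h import *
cv2.imwrite("pics/s1.png",r.get_image("scene"))
s=cv2.imread("pics/s1.png");cv2.imwrite("pics/s1c.png",cv2.resize(s[110:290,100:440],None,fx=2.3,fy=2.3))
```

```bash
python3 d.py .4835 -.271 .35 50.4
```

```text
tool delta [-0.0269 -0.4784  0.0203] y-axis yaw 73.68 tilt [ 0.0068  0.0019 -1.    ]
rz needed 0.4064 q6 -1.0259920783299739
```

View pics/s1c.png

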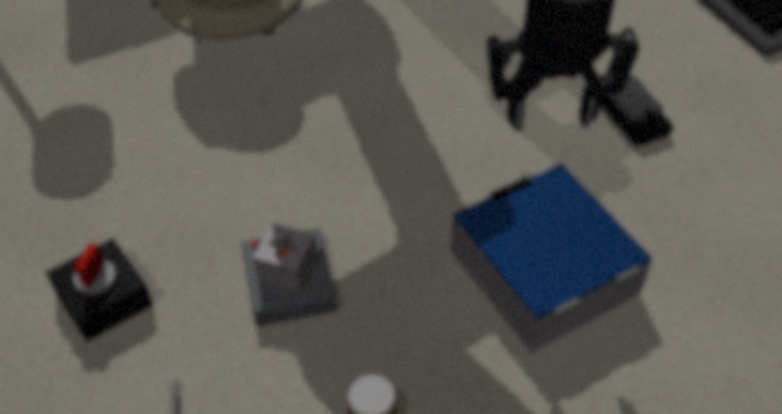

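The lid is flat and shut in the picture, and it took 18 N against its stop. On to the key.

Emit:
move_tool:
  steps:
    - {"x":-0.0022,"y":-0.0399}
    - {"x":-0.0022,"y":-0.0399}
    - {"x":-0.0022,"y":-0.0399}
    - {"x":-0.0022,"y":-0.0399}
    - {"x":-0.0022,"y":-0.0399}
  jaw: 0.085
  quiet: true

```text
ok
```

Emit:
move_tool:
  steps:
    - {"x":-0.0022,"y":-0.0399}
    - {"x":-0.0022,"y":-0.0399}
    - {"x":-0.0022,"y":-0.0399}
    - {"x":-0.0022,"y":-0.0399}
    - {"x":-0.0022,"y":-0.0399}
  quiet: true

```text
ok
```

Emit:
move_tool:
  steps:
    - {"x":-0.0022,"y":-0.0399}
    - {"x":-0.0022,"y":-0.0399}
    - {"wz":0.1016}
    - {"wz":0.1016}
    - {"wz":0.1016}

```text
time_s: 4.4
eef_pos: [0.4821, -0.2722, 0.366]
orientation: [0.294, 0.956, 0.001, -0.001]
contact_force: [-0.3, -0.1, -0.2]
gripper_width: 0.0852
gripper_force: 0.0
```

Emit:
move_tool:
  steps:
    - {"wz":0.1016}
    - {}

```text
time_s: 4.57
eef_pos: [0.4825, -0.2714, 0.3662]
orientation: [0.341, 0.94, 0.0, -0.001]
contact_force: [0.5, -0.8, 0.4]
gripper_width: 0.0848
gripper_force: 0.0
```

```bash
python3 d.py .4835 -.271 .28 50.4
```

Run:
```python
from h import *
# port refinement numbers: unobstructed earlier image
t=cv2.imread("pics/top0.png").astype(int)
for y in range(200,244,4): print(y,[tuple(t[y,x]) for x in range(314,358,6)])
```

```text
tool delta [-0.0008  0.001   0.0862] y-axis yaw 50.18 tilt [-0.0023  0.0016 -1.    ]
rz needed -0.0039 q6 -1.4549231678543908
200 [(np.int64(66), np.int64(62), np.int64(60)), (np.int64(70), np.int64(69), np.int64(65)), (np.int64(75), np.int64(74), np.int64(70)), (np.int64(87), np.int64(89), np.int64(87)), (np.int64(94), np.int64(99), np.int64(98)), (np.int64(102), np.int64(106), np.int64(106)), (np.int64(101), np.int64(106), np.int64(104)), (np.int64(142), np.int64(149), np.int64(148))]
204 [(np.int64(66), np.int64(64), np.int64(60)), (np.int64(75), np.int64(71), np.int64(68)), (np.int64(74), np.int64(68), np.int64(64)), (np.int64(94), np.int64(86), np.int64(84)), (np.int64(76), np.int64(72), np.int64(67)), (np.int64(74), np.int64(69), np.int64(65)), (np.int64(72),
[... 2640 characters left out ...]
 np.int64(70), np.int64(66)), (np.int64(58), np.int64(56), np.int64(55)), (np.int64(61), np.int64(56), np.int64(53)), (np.int64(71), np.int64(68), np.int64(69)), (np.int64(99), np.int64(92), np.int64(95)), (np.int64(76), np.int64(72), np.int64(68)), (np.int64(75), np.int64(72), np.int64(68)), (np.int64(143), np.int64(150), np.int64(149))]
240 [(np.int64(69), np.int64(70), np.int64(60)), (np.int64(66), np.int64(61), np.int64(57)), (np.int64(62), np.int64(56), np.int64(54)), (np.int64(59), np.int64(58), np.int64(55)), (np.int64(76), np.int64(72), np.int64(67)), (np.int64(78), np.int64(74), np.int64(70)), (np.int64(78), np.int64(73), np.int64(70)), (np.int64(142), np.int64(150), np.int64(147))]
```

Emit:
move_tool:
  steps:
    - {"x":-0.0008,"y":0.001,"z":0.03}
    - {"z":0.03}
    - {"z":0.03}
    - {"z":0.03}
    - {"z":0.0195}

```text
time_s: 4.98
eef_pos: [0.4828, -0.2703, 0.2241]
orientation: [0.337, 0.941, 0.001, -0.003]
contact_force: [-0.1, -0.1, -0.9]
gripper_width: 0.0849
gripper_force: 0.0
```

Emit:
move_tool:
  steps:
    - {}
    - {}

```text
time_s: 5.15
eef_pos: [0.4835, -0.2708, 0.2273]
orientation: [0.338, 0.941, 0.0, -0.002]
contact_force: [-0.0, -0.6, 0.4]
gripper_width: 0.085
gripper_force: 0.0
```

Emit:
move_tool:
  steps:
    - {}
    - {}
    - {}
    - {}
    - {}
  jaw: 0
  force: 80

```text
time_s: 5.57
eef_pos: [0.484, -0.2711, 0.2295]
orientation: [0.339, 0.941, -0.0, 0.001]
contact_force: [-0.5, -0.3, -0.4]
gripper_width: 0.0253
gripper_force: 0.0
```

Emit:
move_tool:
  steps:
    - {}
    - {}
    - {}

```text
time_s: 5.82
eef_pos: [0.484, -0.2711, 0.2293]
orientation: [0.339, 0.941, -0.0, 0.001]
contact_force: [-0.1, 0.8, 4.5]
gripper_width: 0.0109
gripper_force: 79.6
```

Run:
```python
from h import *
t=cv2.imread("pics/top0.png")
k=8;im=cv2.resize(cv2.GaussianBlur(t[192:246,304:366],(3,3),0.6),None,fx=k,fy=k,interpolation=cv2.INTER_CUBIC).astype(int)
B,G,R=im[...,0],im[...,1],im[...,2]
m=((R>=G-1)&(R>82)).astype(np.uint8);m=cv2.morphologyEx(m,cv2.MORPH_OPEN,np.ones((11,11)));m=cv2.morphologyEx(m,cv2.MORPH_CLOSE,np.ones((81,81)) if 0 else np.ones((21,21)))
p,A=rect(m);q=cv2.minAreaRect(p);bp=(cv2.boxPoints(q)+.5)/k-.5+[304,192];w=cast("top",bp,.07)
M=cv2.moments(p[:,None]);c=(np.array([M["m10"],M["m01"]])/M["m00"]+.5)/k-.5+[304,192]
print(A/k/k,bp.mean(0),c,cast("top",c,.07),w.mean(0),[np.linalg.norm(w[i]-w[i-1])for i in range(4)],[np.degrees(np.arctan2(*(w[i]-w[i-1])[1::-1]))%90 for i in range(4)])
```

```text
618.3515625 [334.94936132 221.03346634] [334.89021155 221.22581381] [[ 0.53849117 -0.07463535  0.07      ]] [ 0.53897791 -0.074767    0.07      ] [np.float64(0.05331195705591617), np.float64(0.05172980984275837), np.float64(0.05363985487397938), np.float64(0.051473867567533416)] [np.float64(50.020910862932624), np.float64(50.249950778367335), np.float64(49.74781416471561), np.float64(49.88678268060474)]
```

Emit:
move_tool:
  steps:
    - {"z":-0.02}
    - {"z":-0.03}
    - {"z":-0.03}
    - {"z":-0.02}
    - {}

```text
time_s: 6.23
eef_pos: [0.4844, -0.2714, 0.3338]
orientation: [0.339, 0.941, -0.001, 0.004]
contact_force: [0.4, -0.1, -0.7]
gripper_width: 0.0102
gripper_force: 78.8
```

```bash
python3 d.py .5384 -.0746 .325 50.2
```

Run:
```python
from h import *
s=r.get_image("scene");cv2.imwrite("pics/s2.png",cv2.resize(s[150:270,90:290],None,fx=4,fy=4))
```

```text
tool delta [0.0839 0.1861 0.0083] y-axis yaw 50.4 tilt [ 0.007  -0.0045 -1.    ]
rz needed 0.0035 q6 -1.4569108136510784
```

View pics/s2.png

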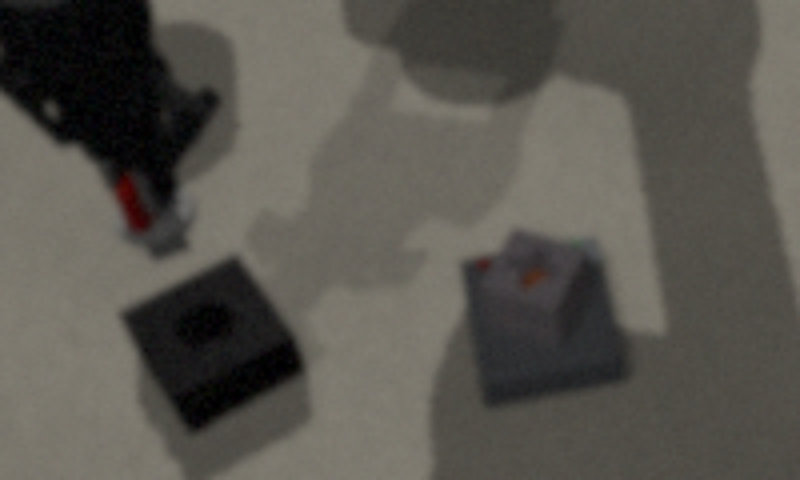

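The key is held upright, clear of the stand (crop 150,220), and the port is free (crop 535,275).

Emit:
move_tool:
  steps:
    - {"x":0.014,"y":0.031}
    - {"x":0.014,"y":0.031}
    - {"x":0.014,"y":0.031}
    - {"x":0.014,"y":0.031}
    - {"x":0.014,"y":0.031}
  quiet: true

```text
ok
```

Emit:
move_tool:
  steps:
    - {"x":0.014,"y":0.031}
    - {}
    - {}

```text
time_s: 6.95
eef_pos: [0.5377, -0.0726, 0.3264]
orientation: [0.337, 0.941, -0.0, -0.002]
contact_force: [0.4, -0.5, -0.6]
gripper_width: 0.0104
gripper_force: 78.8
```

```bash
python3 d.py .5384 -.0746 .289 50.2
```

```text
tool delta [-0.002  -0.001   0.0373] y-axis yaw 50.58 tilt [-3.6e-03  7.0e-04 -1.0e+00]
rz needed 0.0066 q6 -1.0849815813985348
```

Emit:
move_tool:
  steps:
    - {"x":-0.001,"y":-0.001,"z":0.015,"wz":0.006}
    - {"x":-0.001,"z":0.012}
    - {"z":0.006}
    - {}
    - {}

```text
time_s: 7.37
eef_pos: [0.5384, -0.0768, 0.2949]
orientation: [0.342, 0.94, -0.0, -0.001]
contact_force: [-0.2, -0.3, -0.7]
gripper_width: 0.0103
gripper_force: 78.8
```

```bash
python3 d.py .5384 -.0746 .2593 50.2
```

Run:
```python
from h import *
a=r.get_image("scene");b=r.get_image("top")
a=cv2.resize(a[170:250,180:280],None,fx=4,fy=4,interpolation=cv2.INTER_CUBIC);b=cv2.resize(b[180:260,285:385],None,fx=4,fy=4,interpolation=cv2.INTER_CUBIC)
cv2.imwrite("pics/s3.png",np.hstack([a,b]))
```

```text
tool delta [0.0014 0.0017 0.0356] y-axis yaw 50.0 tilt [-1.7e-03  4.0e-04 -1.0e+00]
rz needed -0.0034 q6 -1.0823433028169942
```

View pics/s3.png

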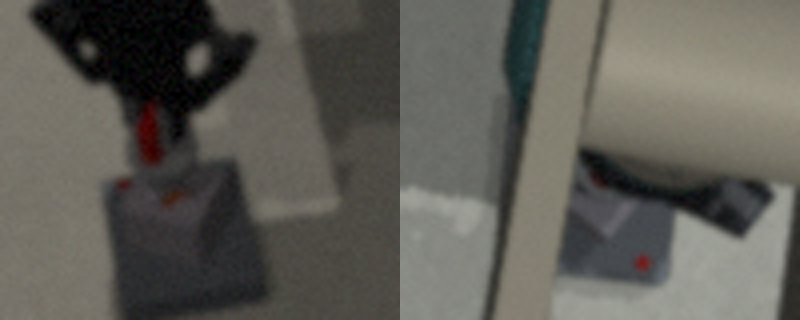

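The key is just above the port (left crop 160,155). The resolution is too coarse for fine alignment, so I'll descend by feel.

Emit:
move_tool:
  steps:
    - {"x":0.0013,"y":0.0016,"z":0.003}
    - {"z":0.002}
    - {}
    - {}

```text
time_s: 7.8
eef_pos: [0.5386, -0.0741, 0.2907]
orientation: [0.341, 0.94, 0.0, -0.0]
contact_force: [0.8, 0.2, -0.9]
gripper_width: 0.0105
gripper_force: 78.8
```

```bash
python3 d.py .5384 -.0746 .2593 50.2
```

```text
tool delta [-0.0002 -0.0005  0.0314] y-axis yaw 50.06 tilt [-1.e-04  1.e-04 -1.e+00]
rz needed -0.0024 q6 -1.0784151363289314
```

Emit:
move_tool:
  steps:
    - {"z":0.002}
    - {"z":0.002}
    - {"z":0.002}
    - {}

```text
time_s: 8.13
eef_pos: [0.5385, -0.0742, 0.284]
orientation: [0.342, 0.94, -0.0, -0.001]
contact_force: [0.6, 0.3, -1.6]
gripper_width: 0.0105
gripper_force: 78.8
```

```bash
python3 d.py .5384 -.0746 .2593 50.2
```

```text
tool delta [-0.0002 -0.0004  0.0247] y-axis yaw 50.05 tilt [-1.e-03  3.e-04 -1.e+00]
rz needed -0.0026 q6 -1.078404072681875
```

Emit:
move_tool:
  steps:
    - {"z":0.0015}
    - {"z":0.0015}
    - {}

```text
time_s: 8.38
eef_pos: [0.5386, -0.0742, 0.2813]
orientation: [0.342, 0.94, 0.0, -0.0]
contact_force: [0.4, 1.3, -1.4]
gripper_width: 0.0104
gripper_force: 78.8
```

Emit:
move_tool:
  steps:
    - {"z":0.0015}
    - {"z":0.0015}
    - {}

```text
time_s: 8.63
eef_pos: [0.5386, -0.0742, 0.2783]
orientation: [0.342, 0.94, 0.0, -0.0]
contact_force: [0.7, 1.3, -1.8]
gripper_width: 0.0102
gripper_force: 78.8
```

The key has entered the slots without resistance. Continuing down to the plunger.

Emit:
move_tool:
  steps:
    - {"z":0.002}
    - {"z":0.002}
    - {"z":0.002}
    - {"z":0.002}
    - {}

```text
time_s: 9.05
eef_pos: [0.5385, -0.0742, 0.27]
orientation: [0.342, 0.94, 0.0, -0.0]
contact_force: [-0.1, 0.2, -1.1]
gripper_width: 0.0104
gripper_force: 78.8
```

Emit:
move_tool:
  steps:
    - {"z":0.002}
    - {"z":0.002}
    - {"z":0.002}
    - {}

```text
time_s: 9.38
eef_pos: [0.5387, -0.0742, 0.2648]
orientation: [0.342, 0.94, 0.0, 0.0]
contact_force: [-1.6, 1.1, 4.1]
gripper_width: 0.0106
gripper_force: 79.6
```

Emit:
move_tool:
  steps:
    - {"z":0.002}
    - {"z":0.001}
    - {}

```text
time_s: 9.63
eef_pos: [0.5387, -0.0742, 0.2619]
orientation: [0.342, 0.94, 0.0, 0.0]
contact_force: [-1.6, -0.5, 5.1]
gripper_width: 0.0105
gripper_force: 79.7
```

Emit:
move_tool:
  steps:
    - {"z":0.0015}
    - {"z":0.001}
    - {}

```text
time_s: 9.88
eef_pos: [0.5387, -0.0742, 0.2596]
orientation: [0.342, 0.94, 0.0, 0.0]
contact_force: [-2.5, 1.0, 6.5]
gripper_width: 0.0106
gripper_force: 79.8
```

Emit:
move_tool:
  steps:
    - {"z":0.001}
    - {}
    - {}

```text
time_s: 10.13
eef_pos: [0.5387, -0.0742, 0.2594]
orientation: [0.342, 0.94, 0.0, 0.0]
contact_force: [-5.2, 0.8, 10.6]
gripper_width: 0.0105
gripper_force: 80.4
```

Emit:
move_tool:
  steps:
    - {"z":0.001}
    - {}
    - {}

```text
time_s: 10.38
eef_pos: [0.5387, -0.0742, 0.2593]
orientation: [0.342, 0.94, 0.0, 0.001]
contact_force: [-8.3, 1.0, 15.5]
gripper_width: 0.0108
gripper_force: 81.4
```

Emit:
move_tool:
  steps:
    - {}
    - {}
    - {}
    - {}
    - {}

```text
time_s: 10.8
eef_pos: [0.5387, -0.0741, 0.2593]
orientation: [0.342, 0.94, 0.0, 0.001]
contact_force: [-7.7, 1.7, 16.1]
gripper_width: 0.0104
gripper_force: 81.4
```

Run:
```python
from h import *
a=r.get_image("scene");cv2.imwrite("pics/s4.png",cv2.resize(a[140:260,190:400],None,fx=3.8,fy=3.8,interpolation=cv2.INTER_CUBIC))
```

```text
(no output)
```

View pics/s4.png

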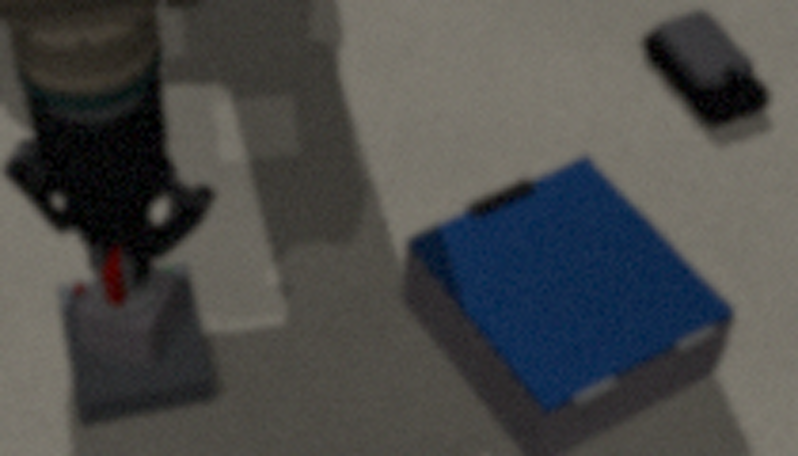

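The lid is shut (crop 570,280). The key sits flush on the port (crop 120,290), held steady with 16 N down.

```bash
python3 -c "
from workcell import r
print(r.sign_off())"
```

```text
the job is handed in; nothing more can be done
None
```

I handed the job in with the lid pressed shut and the key fully home in the port, flange flush and held down at about 16 N; I did not touch the mouse, jar or screwdriver, and the sign-off gave no verdict.

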